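Change the filter cartridges and open the flow wheel

ROBOT

A 7-joint arm with a two-finger parallel gripper is mounted at the origin on the work surface. World frame = base frame: x ahead of the robot, y to its left, z up, the work surface at z = 0. Lengths are in m, angles in degrees, forces in N, time in s.
With the tool pointing down it reaches from about 0.425 to 0.875 m from the base axis. Payload 4.7 kg.
Tool frame: the origin (TCP) lies midway between the tips of the shut fingers; the grasp point (between the pads) lies 19 mm behind it; z points along the fingers, y is the direction in which the jaws open and shut (so a half turn about z gives the same grasp; the last joint's range is limited). The gripper opens to 87 mm and grips with 3 to 60 N. Pads are 19 mm wide; open, the fingers measure 117 mm over their backs; the gripper's body (75 mm by 190 mm) begins 51 mm behind the grasp point.
Start: joints at [-67.374, 18.392, -4.016, 83.108, 1.295, 78.541, -3.26], TCP at [0.242, 0.603, 0.223] pointing down, gripper open.
Joint ranges: [-163.93, 163.93], [-17.29, 119.83], [-79.2, 71.16], [3.27, 140.29], [-89.18, 269.18], [5.43, 117.66], [-154.24, 154.24]. Speed limits (degrees/s): [147.25, 147.25, 180, 180, 180, 180, 180].

INTERFACE

Orientations are given as [roll, pitch, yaw] about the fixed x, y, z axes, in that order (R = Rz(yaw) Ry(pitch) Rx(roll)).
In Python, from cell import env gives the robot as it stands.
- The arm moves only by the tool apply_moves, never from a script. Its argument "targets" is a list of rows, each a list of 2 entries, a list of its own where there are three numbers: the shift along the world's x, y, z in mm, then the turn, a rotation vector about the world's x, y, z in rad. A call has 1 to 8 rows; each row is the pose to reach, as a shift and turn from the pose commanded when the call began; what a row does not reach only later rows make up. A row lasts 1/10 s, in which the tool goes at most 50 mm and 8.59 degrees, less where a joint would pass 70% of its speed; a pose out of reach is approached as far as the arm can. A call with a gripper value outside its range is refused whole. "hand" is the finger opening in mm, from 0 to 87, set as the call begins (left out, the last holds). The fingers move at their own pace and stop on an object; "squeeze" is the grip in N (left out, the last holds). Time passes only in rows, so rows that repeat a pose let the fingers close. It gives the time, the measured TCP pose, the force and the opening at its end, in the units of the state.
- env.get_obs(): the state, without advancing time (a new reading comes with each control period).
- env.read_camera(name): name is "side" or "top" or "wrist"; returns a dict with "image" (480x640x3 uint8, red, green, blue), "camera_matrix" (3x3 intrinsics, pixels), "camera_from_world" (4x4, takes a point from world to camera coordinates); the wrist camera has in their place "mount" (4x4, takes a point from camera to tool coordinates, whose origin is the TCP and whose axes are the flange's). Camera axes: x right, y down, z forward; pixel columns grow to the right and rows downward; lengths in m; the calibration is good to about 2 mm. A picture is of the moment at which its call begins: read the wrist's pose just before it. There is no depth.
- env.sign_off(): hands the job in, once; it reports no verdict.
Trained networks look in a picture, given as the dict that the camera call returned (one of the last four; its "shot" number tells which), for a name from the list of things; names that differ only in an ending like _2 or _b are one class to them, and where a whole thing is asked for, a point or a joint stands for the part that bears it (a point fixed in the world has none). Each returns a list of dicts, best first, with "conf" (0 to 1); they miss things now and then, are a little off and sometimes report something else, mostly with a low value. They report only what shows in the picture. A call takes as long as a camera call. They do not tell look-alikes from the thing itself.
- env.regions_of(picture, target): "region" (480x640 bool, what is visible of it) and "rect" ([left, top, right, bottom] in pixels, round what is visible of it).
The state is a dict: "time_s": time; "qpos": joint angles; "joint_velocities": joint speeds; "effort": joint torques, N m; "tool_pos": TCP position; "tool_rot": TCP orientation; "force": force on the tool from outside, world axes, zero at the start; "wrist_torque": the same for the moment, N m; "grip_width": finger opening in m.
Only numpy, scipy, OpenCV 4.12 (cv2) and the standard library are available. Lean on these libraries where they do the work, as an engineer would, in place of code of your own. Each camera call takes 0.05 s, during which the arm holds its last target. There are 200 camera calls.

TASK

Change the cartridges of the bench water-filter unit: pull every brown spent cartridge off its post and stand it upright in the yellow tray, slide every white fresh cartridge that stands on the bench down over a post of its own, past the sprung balls until it clicks and sits fully home on the deck, and press both blue inlet caps down until they are fully seated. Only when all of that is done, roll the black thumbwheel's top edge towards the robot, two to four clicks, until its orange mark stands at the top between the white pointers. Leave the other bottles and bits on the bench as they are.

Things in the scene. Friction and masses are not known exactly. Their poses are not given: they have to be found in the camera images.
- filter_unit: Water-filter unit, fixed on the bench: cream box 170 (x) by 270 mm (y), dark flat deck 40 mm above the bench. Origin: centre of its underside; +x from its front (caps, wheel; robot side) to its back (posts), z up. Posts at x +40, y -85, 0, +85 mm; blue caps at x -45, y +5 (a) and +85 mm (b); thumbwheel at x -45, y -85 mm.
- post0 (a point): Foot of the right post, on its axis at deck height. Steel rod, 18 mm dia, 70 mm tall, last 10 mm tapered to 9 mm. Two sprung brass balls (at its +y and -y) stand 3.5 mm out, 51 mm over the deck; a sleeve pushed down with some 6 to 12 N sinks them, and they spring out above it with a click once it is home; else it rests on them, 56 mm over the deck.
- post1 (a point): Foot of the middle post, on its axis at deck height. Steel rod, 18 mm dia, 70 mm tall, last 10 mm tapered to 9 mm. Two sprung brass balls (at its +y and -y) stand 3.5 mm out, 51 mm over the deck; a sleeve pushed down with some 6 to 12 N sinks them, and they spring out above it with a click once it is home; else it rests on them, 56 mm over the deck.
- post2 (a point): Foot of the left post, on its axis at deck height. Steel rod, 18 mm dia, 70 mm tall, last 10 mm tapered to 9 mm. Two sprung brass balls (at its +y and -y) stand 3.5 mm out, 51 mm over the deck; a sleeve pushed down with some 6 to 12 N sinks them, and they spring out above it with a click once it is home; else it rests on them, 56 mm over the deck.
- cartridge0: Fresh ring cartridge (2 or 3 are present, all alike; None if absent): white sleeve with blue bands, outer dia 40, bore 21 right through, 45 mm tall, about 80 g, upright on the bench. Origin: centre of its underside, z up its axis. Fits any post, any yaw, 1.5 mm play all round. Home: underside on the deck, top just below the balls, 25 mm of post standing out.
- cartridge1: Fresh ring cartridge (2 or 3 are present, all alike; None if absent): white sleeve with blue bands, outer dia 40, bore 21 right through, 45 mm tall, about 80 g, upright on the bench. Origin: centre of its underside, z up its axis. Fits any post, any yaw, 1.5 mm play all round. Home: underside on the deck, top just below the balls, 25 mm of post standing out.
- cartridge2: Fresh ring cartridge (2 or 3 are present, all alike; None if absent): white sleeve with blue bands, outer dia 40, bore 21 right through, 45 mm tall, about 80 g, upright on the bench. Origin: centre of its underside, z up its axis. Fits any post, any yaw, 1.5 mm play all round. Home: underside on the deck, top just below the balls, 25 mm of post standing out.
- spent0: Spent cartridge (2 or 3 of the three are present, else None): brown with black bands, size of the fresh ones (outer dia 40, bore 21, 45 mm tall), about 90 g. Starts home on the right post, held down by the balls: pulling it straight up takes some 6 to 12 N. Origin: centre of its underside, z up its axis.
- spent1: Spent cartridge (2 or 3 of the three are present, else None): brown with black bands, size of the fresh ones (outer dia 40, bore 21, 45 mm tall), about 90 g. Starts home on the middle post, held down by the balls: pulling it straight up takes some 6 to 12 N. Origin: centre of its underside, z up its axis.
- spent2: Spent cartridge (2 or 3 of the three are present, else None): brown with black bands, size of the fresh ones (outer dia 40, bore 21, 45 mm tall), about 90 g. Starts home on the left post, held down by the balls: pulling it straight up takes some 6 to 12 N. Origin: centre of its underside, z up its axis.
- spent_tray: Yellow tray for the spent cartridges, fixed on the bench: 100 (x) by 220 mm (y) outside, walls 14 mm high and 4 mm thick, floor 4 mm thick. Origin: centre of its underside, z up. Holds three cartridges in a row along its y, 65 mm apart.
- cap_a (a joint): Travel of blue inlet cap a (middle of the front row), m, growing downward: at 0 its underside is 8 mm proud of the deck, at 0.008 it is seated on its stop; starts between 0 and 0.003. Stiff: needs about 8 N straight down, stays where it is left. An orange neck shows under it until it is seated.
- cap_a_top (a point): Centre of the top of blue cap a, a disc 30 mm in diameter and 9 mm thick; moves down with it. Top is 9 mm over the deck when the cap is seated.
- cap_b (a joint): Travel of blue inlet cap b (left of the front row), m, growing downward: at 0 its underside is 8 mm proud of the deck, at 0.008 it is seated on its stop; starts between 0 and 0.003. Stiff: needs about 8 N straight down, stays where it is left. An orange neck shows under it until it is seated.
- cap_b_top (a point): Centre of the top of blue cap b, a disc 30 mm in diameter and 9 mm thick; moves down with it. Top is 9 mm over the deck when the cap is seated.
- flow_wheel (a joint): Angle of the thumbwheel, rad. 18 clicks a turn, 0.349 each; it drops into the nearest click. Grows as its top edge is rolled to the unit's front (-x, towards the robot). The orange mark is at the top, between the white pointers, at 1.396 (click 4); starts at click 0, 1 or 2, mark on the far side. Turns both ways, stops at -0.12 and 2.56.
- wheel_axis (a point): Centre of the thumbwheel, fixed on the unit, 4 mm above the deck; axle along the unit's y. Black wheel, 53 mm dia over its 18 ribs (2.5 mm high), 14 mm thick, upper half free, top 30.5 mm over the deck, between grey cheeks 12 mm high with white pointers. About 2 N along the rim moves it; about 9 mm of rim a click.
- amber_bottle: Bystander: a small brown glass jar, 42 mm across, 85 mm tall, black lid, standing between the unit and the cartridges. Origin: centre of its underside; not to be disturbed.
- red_cap_jar: Bystander: a white jar with red lid, 68 mm across, 100 mm tall. Origin: centre of its underside; not to be disturbed.
- clear_bottle: Bystander: a clear bottle, 48 mm across, 110 mm tall, white cap. Origin: centre of its underside; not to be disturbed.
- blue_bottle: Bystander: a clear bottle, 52 mm across, 120 mm tall, blue cap. Origin: centre of its underside; not to be disturbed.
- beaker: Bystander: a glass beaker, 72 mm across, 90 mm tall. Origin: centre of its underside; not to be disturbed.
- measure_cup: Bystander: a small white measuring cup, 44 mm across, 35 mm tall. Origin: centre of its underside; not to be disturbed.
- marker: Bystander: an orange marker, 120 mm long, 14 mm thick, lying flat. Origin: its middle line's underside; not to be disturbed.
There are look-alikes about, which are no part of the job. Leave any green or purple look-alike of the spent2 alone. Leave any pink look-alike of the cartridge2 alone.

How it is judged:
By the outcome, as a careful person would: the job done as asked, in the order asked, and still so for the second after the job is handed in, with the robot touching nothing.
Of cartridge0, cartridge1, cartridge2 only 2 to 3 are there at a start; the rules pass over those that are not, and their reading is None.
Of spent0, spent1, spent2 only 2 to 3 are there at a start; the rules pass over those that are not, and their reading is None.
At some moment in a run one of cartridge0, cartridge1, cartridge2 may be knocked a few centimetres aside while the robot is not near it.
It also fails if it takes over 208 s, if anything falls off the work surface, if the arm or the gripper's body presses on something with over 40 N, if the wrist force passes 120 N, or if a joint passes its speed limit or range.

## Working session

There is one attempt and no reset: what is moved stays moved. The work goes in short steps, Python scripts to look and compute and a tool call to move; the robot and the scene stay as the last step left them, time stands still between calls to the robot, and variables do not carry over. Pictures are saved under pics/ and viewed, about 12 in all and at most 16, crops included, and the job is handed in when it is done.

Besides the shell and the picture viewer there is one more tool, called as name(argument=value, ...), one argument or row to a line, values as JSON. apply_moves: Moves the arm, as the interface text tells. Its arguments: {"type":"object","properties":{"targets":{"type":"array","items":{"type":"array"}},"hand":{"type":"number"},"squeeze":{"type":"number"}},"required":["targets"]}

```bash
mkdir -p pics; ls; cat > h.py <<'E'
import numpy as np, cv2
from cell import env
from scipy.spatial.transform import Rotation as R
def save(im,name): cv2.imwrite('pics/'+name+'.png',cv2.cvtColor(im,cv2.COLOR_RGB2BGR))
def cam(name):
    o=env.get_obs(); p=env.read_camera(name)
    if name=='wrist':
        T=np.eye(4); T[:3,3]=o['tool_pos']; r=np.array(o['tool_rot'],float)
        T[:3,:3]=r if r.shape==(3,3) else R.from_euler('xyz',r,degrees=True).as_matrix()
        p['cfw']=np.linalg.inv(T@np.array(p['mount']))
    else: p['cfw']=np.array(p['camera_from_world'])
    return p
def proj(p,X):
    X=np.atleast_2d(X); c=X@p['cfw'][:3,:3].T+p['cfw'][:3,3]; u=c@np.array(p['camera_matrix']).T
    return u[:,:2]/u[:,2:]
def ray(p,uv):
    M=p['cfw'][:3,:3]; d=M.T@np.linalg.inv(p['camera_matrix'])@np.array([uv[0],uv[1],1.]); return -M.T@p['cfw'][:3,3],d
def atz(p,uv,z):
    c,d=ray(p,uv); return c+d*(z-c[2])/d[2]
def tri(obs):
    A=np.zeros((3,3));b=np.zeros(3)
    for p,uv in obs:
        c,d=ray(p,uv); d=d/np.linalg.norm(d); P=np.eye(3)-np.outer(d,d); A+=P;b+=P@c
    return np.linalg.solve(A,b)
E
python3 - <<'E'
from h import *
o=env.get_obs(); print(o)
for n in ['top','side','wrist']:
    p=cam(n); save(p['image'],n+'0'); print(n,p['shot'],np.round(p['camera_matrix'],1).tolist(),np.round(p['cfw'],3).tolist())
    for t in ['filter_unit','cartridge0','spent0','spent_tray','cap_a','flow_wheel','amber_bottle']:
        print(t,[(round(d['conf'],2),np.array(d['rect']).round().tolist()) for d in env.regions_of(p,t)])
E
```

```text
pics
{'time_s': 0.0, 'qpos': array([-67.37409306,  18.43920487,  -4.01718872,  83.17525653,
         1.29394827,  78.53890971,  -3.26172009]), 'joint_velocities': array([ 0.02148436,  0.03611812,  0.00367079, -0.05203443, -0.06745461,
       -0.00773018, -0.053857  ]), 'effort': array([ 1.31760762e-04, -4.91293502e+01, -4.03269734e-01, -3.12519407e+01,
       -6.37760991e-02,  4.39606409e-02,  1.76724748e-04]), 'tool_pos': array([0.24140001, 0.60292297, 0.22145696]), 'tool_rot': array([-1.79891819e+02,  4.12344751e-03,  1.58183497e+02]), 'force': array([ 0.07640023, -0.41798359, -0.44176413]), 'wrist_torque': array([ 0.02132041, -0.01044387, -0.06079731]), 'grip_width': 0.08679653563104416}
top 1 [[437.1, 0.0, 317.2], [0.0, 437.1, 233.5], [0.0, 0.0, 1.0]] [[0.022, -0.999, 0.04, -0.044], [-0.995, -0.026, -0.092, 0.54], [0.093, -0.038, -0.995, 0.921], [0.0, 0.0, 0.0, 1.0]]
filter_unit [(0.64, [160.0, 170.0, 309.0, 272.0]), (0.3, [64.0, 244.0, 110.0, 276.0])]
cartridge0 [(0.82, [341.0, 277.0, 359.0, 298.0]), (0.63, [446.0, 279.0, 468.0, 294.0]), (0.52, [344.0, 318.0, 364.0, 340.0]), (0.
[... 1027 characters left out ...]
.74, [281.0, 245.0, 299.0, 270.0]), (0.74, [256.0, 270.0, 278.0, 294.0]), (0.74, [216.0, 239.0, 348.0, 362.0]), (0.68, [171.0, 316.0, 198.0, 346.0]), (0.62, [183.0, 286.0, 206.0, 316.0])]
spent_tray [(0.71, [273.0, 184.0, 337.0, 232.0])]
cap_a [(0.62, [298.0, 294.0, 306.0, 303.0]), (0.59, [274.0, 315.0, 295.0, 331.0])]
flow_wheel [(0.61, [312.0, 264.0, 334.0, 280.0])]
amber_bottle [(0.67, [305.0, 213.0, 327.0, 252.0])]
wrist 3 [[353.1, 0.0, 319.9], [0.0, 353.1, 237.9], [0.0, 0.0, 1.0]] [[0.371, 0.929, -0.001, -0.65], [0.894, -0.357, 0.271, -0.034], [0.251, -0.101, -0.963, 0.391], [0.0, 0.0, 0.0, 1.0]]
filter_unit []
cartridge0 []
spent0 []
spent_tray []
cap_a []
flow_wheel []
amber_bottle []
```

```bash
python3 - <<'E'
import cv2
t=cv2.imread('pics/top0.png'); s=cv2.imread('pics/side0.png')
cv2.imwrite('pics/top0c.png',cv2.resize(t[100:370,130:530],(800,540),interpolation=cv2.INTER_CUBIC))
cv2.imwrite('pics/side0c.png',cv2.resize(s[120:400,120:440],(686,600),interpolation=cv2.INTER_CUBIC))
E
```

```text
(no output)
```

View pics/top0c.png

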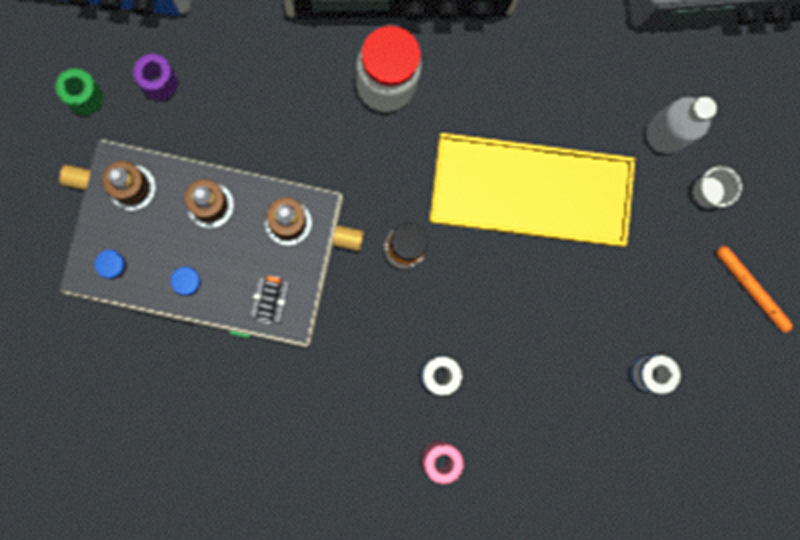

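View pics/side0c.png

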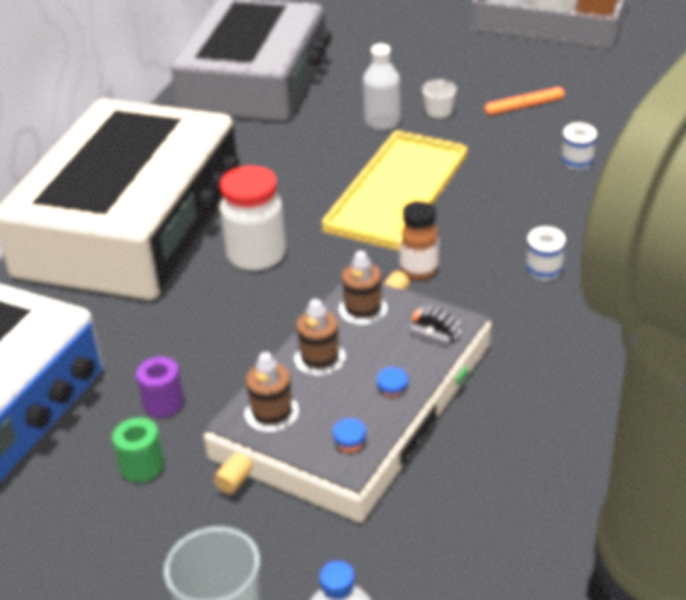

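Two white fresh cartridges (top px 351,288 and 459,287) and three brown ones on the posts (192,191; 233,200; 273,209). The pink (352,332), green (168,144) and purple (206,137) rings are look-alikes, so I leave them.

```bash
python3 - <<'E'
from h import *
p=cam('top'); s=cam('side')
cs=np.array([[180,170.5],[301,196.5],[284.5,272.5],[161.5,246]])
W=np.array([atz(p,c,.04) for c in cs]); print(W.round(4)); print('edges',np.linalg.norm(W-np.roll(W,-1,0),axis=1).round(4)); C=W.mean(0)
ax=(W[0]+W[1]-W[2]-W[3])[:2]; th=np.arctan2(ax[1],ax[0]); print('C',C.round(4),'yaw',np.degrees(th))
Rz=R.from_euler('z',th).as_matrix()
for n,x,y in [('p0',40,-85),('p1',40,0),('p2',40,85),('a',-45,5),('b',-45,85),('w',-45,-85)]:
    q=C*[1,1,0]+Rz@np.array([x,y,0])/1e3; print(n,q.round(4), proj(p,q+[0,0,.11]).round(), proj(s,q+[0,0,.11]).round())
for c in [(443,375),(661,375),(443,463)]: print('ring',atz(p,(c[0]/2+130,c[1]/2+100),.045).round(4))
for c in [(442,134),(634,157),(627,244),(431,222)]: print('tray',atz(p,(c[0]/2+130,c[1]/2+100),.014).round(4))
print('amber',atz(p,(409/2+130,240/2+100),.085).round(4),'redjar',atz(p,(390/2+130,55/2+100),.1).round(4),'clear',atz(p,(704/2+130,108/2+100),.11).round(4))
save(np.vstack([p['image'][::1]]),'top1')
E
```

```text
[[0.6673 0.2656 0.04  ]
 [0.6188 0.0061 0.04  ]
 [0.4555 0.0366 0.04  ]
 [0.505  0.2957 0.04  ]]
edges [0.264  0.1661 0.2638 0.1651]
C [0.5616 0.151  0.04  ] yaw -10.559651238848275
p0 [0.5854 0.0601 0.    ] [[273. 206.]] [[287. 238.]]
p1 [0.601  0.1437 0.    ] [[231. 197.]] [[267. 260.]]
p2 [0.6165 0.2272 0.    ] [[189. 188.]] [[244. 286.]]
a [0.5183 0.1642 0.    ] [[219. 239.]] [[302. 274.]]
b [0.533  0.2428 0.    ] [[178. 230.]] [[282. 300.]]
w [0.5018 0.0757 0.    ] [[264. 248.]] [[323. 249.]]
ring [ 0.4272 -0.1052  0.045 ]
ring [ 0.4322 -0.3377  0.045 ]
ring [ 0.3361 -0.1065  0.045 ]
tray [ 0.6933 -0.1036  0.014 ]
tray [ 0.674  -0.3204  0.014 ]
tray [ 0.5754 -0.3121  0.014 ]
tray [ 0.5939 -0.093   0.014 ]
amber [ 0.5643 -0.0635  0.085 ] redjar [ 0.7522 -0.0393  0.1   ] clear [ 0.7048 -0.3602  0.11  ]
```

View pics/top1.png

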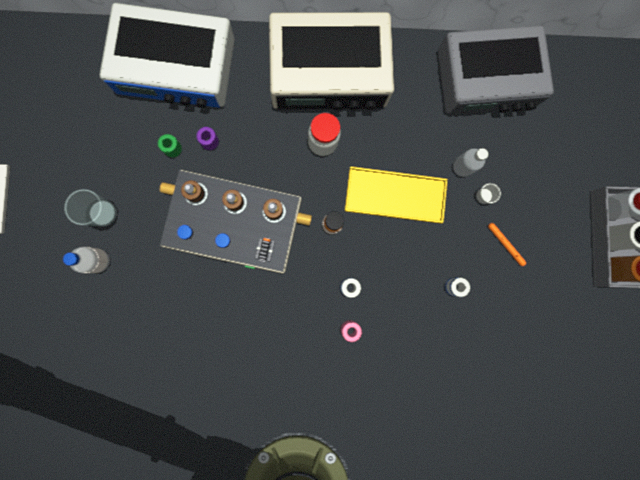

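apply_moves(
  targets=[
    [[318,-455,80],[0,0,-1.372]],
    [[318,-455,80],[0,0,-1.372]],
    [[318,-455,80],[0,0,-1.372]],
    [[318,-455,80],[0,0,-1.372]],
    [[318,-455,80],[0,0,-1.372]],
    [[318,-455,80],[0,0,-1.372]],
    [[318,-455,80],[0,0,-1.372]],
    [[318,-455,80],[0,0,-1.372]],
  ],
)

```text
time_s: 2.1
tool_pos: [0.4693, 0.2772, 0.2803]
tool_rot: [180.0, -0.0, 89.1]
force: [0.1, 0.5, -0.1]
grip_width: 0.0871
```

apply_moves(
  targets=[
    [[90,-115,22],[0,0,-0.166]],
    [[90,-115,22],[0,0,-0.166]],
    [[90,-115,22],[0,0,-0.166]],
    [[90,-115,22],[0,0,-0.166]],
    [[90,-115,22],[0,0,-0.166]],
    [[90,-115,22],[0,0,-0.166]],
  ],
)

```text
time_s: 2.7
tool_pos: [0.5576, 0.1655, 0.3013]
tool_rot: [-179.9, -0.0, 80.0]
force: [-0.8, 0.2, 0.3]
grip_width: 0.0871
```

```bash
python3 - <<'E'
from h import *
o=env.get_obs(); print(o['tool_pos'],o['tool_rot'],o['qpos'].round(1))
p=cam('wrist'); save(p['image'],'w1'); np.savez('w1',K=p['camera_matrix'],cfw=p['cfw'])
print(ray(p,(320,240)))
for t in ['spent0','cap_a','flow_wheel']:
    print(t,[(round(d['conf'],2),np.array(d['rect']).round().tolist()) for d in env.regions_of(p,t)])
E
```

```text
[0.5576212  0.16551361 0.30132745] [-1.79944759e+02 -3.00982231e-02  8.00386710e+01] [-39.4   8.6  23.1  86.8  -3.4  85.3 -26.2]
(array([0.57094992, 0.23831773, 0.46432337]), array([-0.04777999, -0.27242834, -0.96100668]))
spent0 [(0.89, [345.0, 194.0, 381.0, 232.0]), (0.88, [423.0, 41.0, 470.0, 85.0]), (0.85, [344.0, 119.0, 388.0, 161.0]), (0.84, [337.0, 263.0, 376.0, 306.0]), (0.81, [443.0, 116.0, 487.0, 153.0])]
cap_a [(0.6, [277.0, 194.0, 303.0, 221.0]), (0.57, [273.0, 125.0, 299.0, 150.0]), (0.24, [255.0, 67.0, 404.0, 311.0])]
flow_wheel [(0.66, [267.0, 268.0, 308.0, 292.0]), (0.46, [277.0, 198.0, 300.0, 219.0]), (0.32, [339.0, 263.0, 374.0, 308.0]), (0.18, [457.0, 288.0, 494.0, 312.0])]
```

View pics/w1.png

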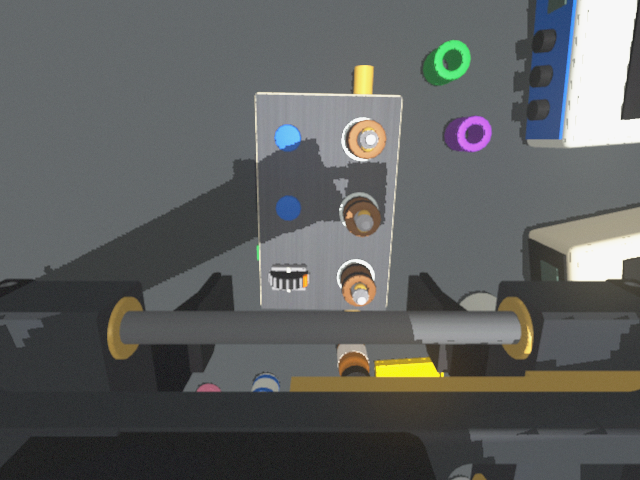

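```bash
cat > fit.py <<'E'
from h import *
from scipy.optimize import least_squares
def M(x,y,z): return np.array([x,y,z])/1e3
tips=[M(40,85,110),M(40,0,110),M(40,-85,110)]
corn=[M(-85,135,40),M(85,135,40),M(85,-135,40),M(-85,-135,40)]
caps=[M(-45,85,55.5),M(-45,5,55.5)]
def fit(obs):
    def w(v,P): return R.from_euler('z',v[2]).apply(P)+[v[0],v[1],0]
    def f(v): return np.concatenate([(proj(p,w(v,np.array(P)))-np.array(uv)).ravel() for p,P,uv in obs])
    r=least_squares(f,[.5616,.151,-.184],loss='soft_l1'); return r.x,f(r.x).reshape(-1,2),w
E
python3 - <<'E'
from fit import *
z=np.load('w1.npz'); wp=dict(camera_matrix=z['K'],cfw=z['cfw'])
t=cam('top')
wobs=[(wp,tips+caps+corn[:2],[(370,140),(364,222),(361,296),(288,138),(288,208),(256,94),(402,97)])]
tobs=[(t,tips+caps+corn,[(189,186.5),(231.5,196.5),(272,205.5),(184.5,232),(222.5,240.5),(161.5,246),(180,170.5),(301,196.5),(284.5,272.5)])]
for o in (wobs,tobs,wobs+tobs):
    x,r,w=fit(o); print(x.round(4),np.degrees(x[2]).round(2)); print(r.round(1).tolist())
print([w(x,q).round(4).tolist() for q in tips+caps])
for i in range(3): print('tri tip',tri([(wp,wobs[0][2][i]),(t,tobs[0][2][i])]).round(4))
E
```

```text
[ 0.5628  0.1531 -0.194 ] -11.12
[[0.2, -0.2], [1.3, 3.3], [-0.1, 4.6], [-0.7, -0.0], [-0.4, 0.7], [-3.5, -3.3], [2.5, -2.8]]
[ 0.5627  0.152  -0.192 ] -11.0
[[-0.6, 0.8], [-0.8, 0.1], [0.9, 0.5], [0.7, -0.1], [0.5, -0.3], [-2.4, -0.1], [-1.2, -2.1], [1.3, -0.7], [0.4, 1.0]]
[ 0.5628  0.1528 -0.1928] -11.05
[[0.1, 0.1], [1.3, 3.6], [0.0, 4.8], [-0.8, 0.4], [-0.4, 1.0], [-3.6, -2.8], [2.3, -2.6], [-0.9, 0.7], [-1.1, 0.1], [0.5, 0.4], [0.3, -0.2], [0.1, -0.4], [-2.8, -0.2], [-1.5, -2.3], [1.0, -0.7], [0.0, 0.9]]
[[0.6183, 0.2285, 0.11], [0.602, 0.1451, 0.11], [0.5858, 0.0617, 0.11], [0.5349, 0.2448, 0.0555], [0.5196, 0.1663, 0.0555]]
tri tip [0.6199 0.2283 0.1045]
tri tip [0.6035 0.1453 0.0962]
tri tip [0.5874 0.0634 0.1019]
```

apply_moves(
  targets=[
    [[30,32,-40],[0,0,-0.01]],
    [[60,63,-80],[0,0,-0.017]],
    [[60,63,-125],[0,0,-0.017]],
    [[60,63,-165],[0,0,-0.017]],
    [[60,63,-165],[0,0,-0.017]],
    [[60,63,-165],[0,0,-0.017]],
  ],
  hand=75,
  squeeze=40,
)

```text
time_s: 3.55
tool_pos: [0.618, 0.227, 0.1369]
tool_rot: [-180.0, 0.1, 79.0]
force: [0.2, 0.4, 1.3]
grip_width: 0.075
```

```bash
python3 - <<'E'
from h import *
o=env.get_obs(); print(o['tool_pos'],o['tool_rot'])
p=cam('wrist'); save(p['image'],'w2'); np.savez('w2',K=p['camera_matrix'],cfw=p['cfw'])
print('tcp px',proj(p,o['tool_pos']),'tip pred',proj(p,[.6183,.2285,.11]),'ring',proj(p,[.6183,.2285,.085]))
E
```

```text
[0.61803488 0.22702413 0.1369298 ] [-1.79950251e+02  5.77257612e-02  7.89647082e+01]
tcp px [[318.85252128 291.97951941]] tip pred [[318.96621856 269.86104155]] ring [[319.08041534 255.85414804]]
```

View pics/w2.png

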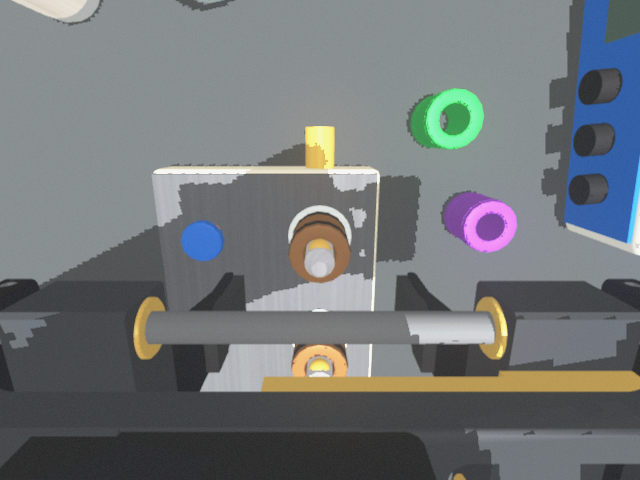

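apply_moves(
  targets=[
    [[0,1,-40],[0,0,0]],
    [[0,1,-70],[0,0,0]],
    [[0,1,-87],[0,0,0]],
    [[0,1,-87],[0,0,0]],
    [[0,1,-87],[0,0,0]],
  ],
)

```text
time_s: 4.1
tool_pos: [0.6201, 0.2284, 0.0522]
tool_rot: [179.8, -0.1, 78.9]
force: [0.3, 0.1, 0.8]
grip_width: 0.0748
```

apply_moves(
  targets=[
    [[0,0,0],[0,0,0]],
    [[0,0,0],[0,0,0]],
    [[0,0,0],[0,0,0]],
    [[0,0,0],[0,0,0]],
    [[0,0,0],[0,0,0]],
    [[0,0,0],[0,0,0]],
  ],
  hand=20,
)

```text
time_s: 4.7
tool_pos: [0.6184, 0.228, 0.0497]
tool_rot: [-180.0, -0.0, 78.9]
force: [-0.7, -0.3, 1.5]
grip_width: 0.0393
```

apply_moves(
  targets=[
    [[0,0,8],[0,0,0]],
    [[0,0,20],[0,0,0]],
    [[0,0,40],[0,0,0]],
    [[0,0,70],[0,0,0]],
    [[0,0,100],[0,0,0]],
    [[0,0,100],[0,0,0]],
    [[0,0,100],[0,0,0]],
  ],
)

```text
time_s: 5.4
tool_pos: [0.6191, 0.2281, 0.1516]
tool_rot: [179.9, -0.1, 78.9]
force: [-0.3, -0.1, -1.2]
grip_width: 0.0391
```

```bash
python3 - <<'E'
from h import *
o=env.get_obs(); print(o['tool_pos'],o['tool_rot'])
p=cam('wrist'); save(p['image'][120:],'w3'); s=cam('side')
t=cam('top')
# tray walls via yellow mask
hsv=cv2.cvtColor(t['image'],cv2.COLOR_RGB2HSV); m=cv2.inRange(hsv,(24,120,100),(35,255,255))
c=max(cv2.findContours(m,0,2)[0],key=cv2.contourArea); r=cv2.minAreaRect(c); b=cv2.boxPoints(r)
W=np.array([atz(t,q,.012) for q in b]); print(W.round(4).tolist(),W.mean(0).round(4),np.linalg.norm(W-np.roll(W,1,0),axis=1).round(4))
hs=cv2.cvtColor(s['image'],cv2.COLOR_RGB2HSV); m=cv2.inRange(hs,(24,120,100),(35,255,255)); c=max(cv2.findContours(m,0,2)[0],key=cv2.contourArea); 
print('side tray box',cv2.boundingRect(c)); 
E
```

```text
[0.61912659 0.22805292 0.15159756] [ 1.79871931e+02 -9.73902392e-02  7.89350396e+01]
[[0.5941, -0.0894, 0.012], [0.697, -0.1002, 0.012], [0.6761, -0.325, 0.012], [0.5728, -0.3118, 0.012]] [ 0.635  -0.2066  0.012 ] [0.2234 0.1035 0.2258 0.1042]
side tray box (271, 182, 66, 42)
```

View pics/w3.png

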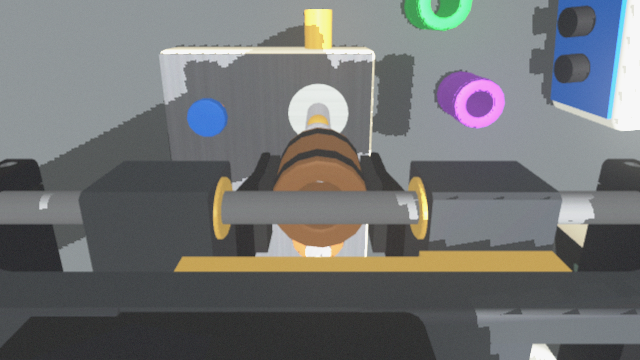

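apply_moves(
  targets=[
    [[0,-15,30],[0,0,0]],
    [[2,-60,30],[0,0,0.05]],
    [[4,-110,30],[0,0,0.1]],
    [[6,-160,30],[0,0,0.1]],
    [[8,-210,30],[0,0,0.1]],
    [[9,-260,30],[0,0,0.1]],
    [[10,-310,30],[0,0,0.1]],
    [[10,-360,30],[0,0,0.1]],
  ],
)

```text
time_s: 6.35
tool_pos: [0.6275, -0.1336, 0.1785]
tool_rot: [-179.9, -0.0, 84.7]
force: [1.0, 0.3, -1.3]
grip_width: 0.0389
```

apply_moves(
  targets=[
    [[0,-50,0],[0,0,0]],
    [[0,-100,0],[0,0,0]],
    [[0,-139,0],[0,0,0]],
    [[0,-139,-40],[0,0,0]],
    [[0,-139,-80],[0,0,0]],
    [[0,-139,-120],[0,0,0]],
    [[0,-139,-120],[0,0,0]],
    [[0,-139,-120],[0,0,0]],
  ],
)

```text
time_s: 7.15
tool_pos: [0.6277, -0.2707, 0.0589]
tool_rot: [-179.9, -0.0, 84.7]
force: [-0.3, -0.4, -0.1]
grip_width: 0.0389
```

```bash
python3 - <<'E'
from h import *
o=env.get_obs(); print(o['tool_pos'],o['tool_rot'],o['qpos'].round(1))
p=cam('wrist'); 
for q in [(.6289,-.2713,.0),(.6411,-.1419,.0)]: print(proj(p,q))
save(p['image'],'w4')
E
```

```text
[ 0.62771789 -0.27068379  0.05892963] [-1.79858364e+02 -6.93900272e-03  8.46736632e+01] [ -1.3  31.6  30.4  88.9 -17.1  64.4  27.6]
[[321.17537258 255.36050304]]
[[321.86331201  35.96235139]]
```

View pics/w4.png

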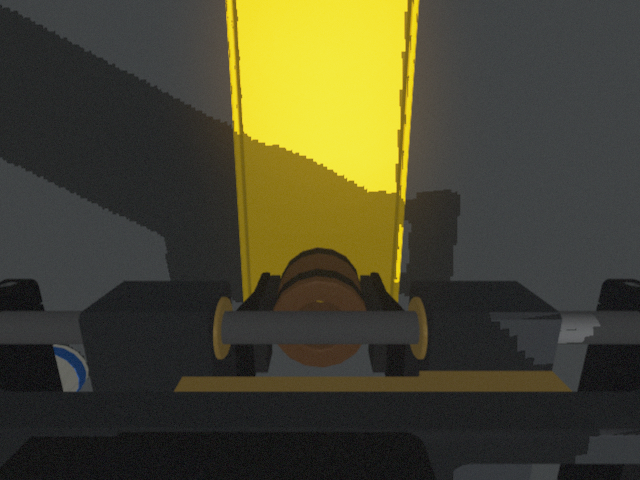

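apply_moves(
  targets=[
    [[1,0,-25],[0,0,0]],
    [[1,0,-38],[0,0,0]],
    [[1,0,-43],[0,0,0]],
    [[1,0,-45],[0,0,0]],
    [[1,0,-45],[0,0,0]],
  ],
)

```text
time_s: 7.7
tool_pos: [0.6299, -0.2712, 0.0155]
tool_rot: [179.9, 0.0, 84.7]
force: [-0.2, 0.5, -0.8]
grip_width: 0.039
```

apply_moves(
  targets=[
    [[0,0,0],[0,0,0]],
    [[0,0,0],[0,0,0]],
    [[0,0,0],[0,0,0]],
    [[0,0,20],[0,0,0]],
    [[0,0,60],[0,0,0]],
    [[0,0,110],[0,0,0]],
    [[0,0,160],[0,0,0]],
  ],
  hand=52,
)

```text
time_s: 8.4
tool_pos: [0.629, -0.2709, 0.1763]
tool_rot: [-180.0, 0.0, 84.7]
force: [1.4, -0.4, -0.0]
grip_width: 0.052
```

apply_moves(
  targets=[
    [[-3,50,10],[0,0,-0.1]],
    [[-6,100,10],[0,0,-0.1]],
    [[-9,150,10],[0,0,-0.1]],
    [[-13,200,10],[0,0,-0.1]],
    [[-17,250,10],[0,0,-0.1]],
    [[-21,300,10],[0,0,-0.1]],
    [[-24,350,10],[0,0,-0.1]],
    [[-26,400,10],[0,0,-0.1]],
  ],
  hand=70,
)

```text
time_s: 9.2
tool_pos: [0.6032, 0.1291, 0.1854]
tool_rot: [179.9, -0.0, 78.9]
force: [0.0, 0.4, -0.0]
grip_width: 0.0699
```

apply_moves(
  targets=[
    [[-1,16,0],[0,0,0]],
    [[-1,16,-20],[0,0,0]],
    [[-1,16,-50],[0,0,0]],
    [[-1,16,-50],[0,0,0]],
    [[-1,16,-50],[0,0,0]],
  ],
)

```text
time_s: 9.7
tool_pos: [0.6024, 0.1425, 0.1348]
tool_rot: [-180.0, 0.0, 78.9]
force: [0.1, 0.4, 0.3]
grip_width: 0.0701
```

```bash
python3 - <<'E'
from h import *
o=env.get_obs(); print(o['tool_pos'],o['tool_rot'],o['qpos'].round(1))
p=cam('wrist'); 
print('tip1',proj(p,(.602,.1451,.11)),'tip2',proj(p,(.6183,.2285,.11)), 'seat2', proj(p,(.6183,.2285,.04)))
save(p['image'][:360],'w5')
for t in ['cap_a']:
    print(t,[(round(d['conf'],2),np.array(d['rect']).round().tolist()) for d in env.regions_of(p,t)])
print('capb',proj(p,(.5349,.2448,.0555)))
E
```

```text
[0.60239532 0.14254226 0.13484739] [-1.79970512e+02  4.43227014e-02  7.88936942e+01] [-35.6  18.6  24.1  94.9  -8.   68.2 -20.7]
tip1 [[317.42572275 269.6457783 ]] tip2 [[317.12364804 110.73268085]] seat2 [[317.89184607 118.26091615]]
cap_a [(0.89, [164.0, 92.0, 210.0, 142.0]), (0.88, [180.0, 214.0, 224.0, 253.0])]
capb [[187.02922229 116.96140561]]
```

View pics/w5.png

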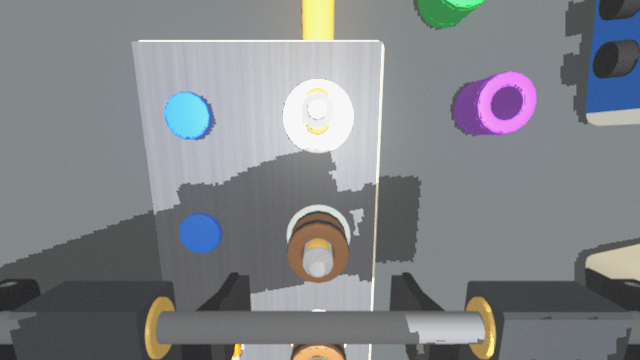

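apply_moves(
  targets=[
    [[0,3,-40],[0,0,0]],
    [[0,3,-70],[0,0,0]],
    [[0,3,-85],[0,0,0]],
    [[0,3,-85],[0,0,0]],
    [[0,3,-85],[0,0,0]],
  ],
)

```text
time_s: 10.3
tool_pos: [0.6038, 0.1462, 0.0513]
tool_rot: [179.9, -0.1, 78.9]
force: [0.3, -0.9, 0.5]
grip_width: 0.0703
```

apply_moves(
  targets=[
    [[0,0,0],[0,0,0]],
    [[0,0,0],[0,0,0]],
    [[0,0,0],[0,0,0]],
    [[0,0,0],[0,0,0]],
    [[0,0,0],[0,0,0]],
  ],
  hand=20,
)

```text
time_s: 10.8
tool_pos: [0.6025, 0.1463, 0.0499]
tool_rot: [180.0, -0.0, 78.9]
force: [-1.2, 0.3, 1.2]
grip_width: 0.0388
```

apply_moves(
  targets=[
    [[0,0,8],[0,0,0]],
    [[0,0,20],[0,0,0]],
    [[0,0,40],[0,0,0]],
    [[0,0,70],[0,0,0]],
    [[0,0,110],[0,0,0]],
    [[0,0,130],[0,0,0]],
    [[0,0,130],[0,0,0]],
  ],
)

```text
time_s: 11.5
tool_pos: [0.6051, 0.1465, 0.1851]
tool_rot: [179.6, -0.2, 78.9]
force: [0.2, -0.9, -0.9]
grip_width: 0.0392
```

apply_moves(
  targets=[
    [[3,-45,0],[0,0,0.1]],
    [[8,-95,0],[0,0,0.1]],
    [[13,-145,0],[0,0,0.1]],
    [[18,-195,0],[0,0,0.1]],
    [[23,-245,0],[0,0,0.1]],
    [[28,-295,0],[0,0,0.1]],
    [[32,-345,0],[0,0,0.1]],
    [[32,-353,-20],[0,0,0.1]],
  ],
)

```text
time_s: 12.3
tool_pos: [0.6336, -0.2173, 0.162]
tool_rot: [179.8, 0.4, 84.1]
force: [0.5, -0.9, 0.4]
grip_width: 0.0387
```

apply_moves(
  targets=[
    [[0,0,-40],[0,0,0]],
    [[0,0,-80],[0,0,0]],
    [[0,0,-115],[0,0,0]],
    [[0,0,-130],[0,0,0]],
    [[0,0,-141],[0,0,0]],
    [[0,0,-144],[0,0,0]],
    [[0,0,-145],[0,0,0]],
    [[0,0,-145],[0,0,0]],
  ],
)

```text
time_s: 13.1
tool_pos: [0.6356, -0.2072, 0.0163]
tool_rot: [179.8, 0.0, 84.7]
force: [-0.1, -0.3, -0.9]
grip_width: 0.0385
```

apply_moves(
  targets=[
    [[0,0,-1],[0,0,0]],
    [[0,0,-1],[0,0,0]],
  ],
)

```text
time_s: 13.3
tool_pos: [0.635, -0.2069, 0.0145]
tool_rot: [179.9, 0.0, 84.7]
force: [0.0, -0.4, -1.5]
grip_width: 0.0388
```

apply_moves(
  targets=[
    [[0,0,0],[0,0,0]],
    [[0,0,0],[0,0,0]],
    [[0,0,0],[0,0,0]],
    [[0,0,20],[0,0,0]],
    [[0,0,60],[0,0,0]],
    [[0,0,110],[0,0,0]],
    [[0,0,160],[0,0,0]],
    [[-6,40,170],[0,0,-0.05]],
  ],
  hand=52,
)

```text
time_s: 14.1
tool_pos: [0.6306, -0.1757, 0.1915]
tool_rot: [179.3, 0.3, 81.2]
force: [0.6, -0.7, 0.8]
grip_width: 0.052
```

apply_moves(
  targets=[
    [[-9,50,0],[0,0,-0.05]],
    [[-18,100,0],[0,0,-0.05]],
    [[-28,150,0],[0,0,-0.05]],
    [[-38,200,0],[0,0,-0.05]],
    [[-43,230,0],[0,0,-0.05]],
    [[-43,230,-40],[0,0,-0.05]],
    [[-43,230,-50],[0,0,-0.05]],
    [[-43,230,-50],[0,0,-0.05]],
  ],
  hand=70,
)

```text
time_s: 14.9
tool_pos: [0.5839, 0.0619, 0.1319]
tool_rot: [-179.8, 0.1, 78.9]
force: [0.0, -0.9, 0.1]
grip_width: 0.0698
```

```bash
python3 - <<'E'
from h import *
o=env.get_obs(); print(o['tool_pos'],o['tool_rot'],o['qpos'].round(1))
p=cam('wrist'); np.savez('w6',K=p['camera_matrix'],cfw=p['cfw'])
for i,q in enumerate([(.6183,.2285),(.602,.1451),(.5858,.0617)]): print(proj(p,[(*q,.11),(*q,.04)]).round().tolist())
print('caps',proj(p,[(.5349,.2448,.0555),(.5196,.1663,.0555)]).round().tolist())
save(p['image'][:360],'w6')
E
```

```text
[0.58393054 0.06191505 0.13189539] [-1.79791512e+02  1.48582420e-01  7.88673594e+01] [-32.1  15.3  27.3  99.6  -7.5  67.1 -13.7]
[[323.0, -94.0], [322.0, -23.0]]
[[323.0, 115.0], [322.0, 121.0]]
[[322.0, 275.0], [322.0, 240.0]]
caps [[175.0, -34.0], [189.0, 112.0]]
```

View pics/w6.png

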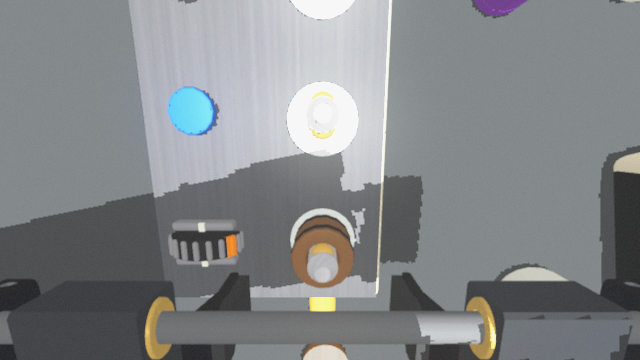

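apply_moves(
  targets=[
    [[0,0,-40],[0,0,0]],
    [[0,0,-70],[0,0,0]],
    [[0,0,-83],[0,0,0]],
    [[0,0,-83],[0,0,0]],
    [[0,0,-83],[0,0,0]],
  ],
)

```text
time_s: 15.45
tool_pos: [0.587, 0.0627, 0.0524]
tool_rot: [179.9, -0.0, 78.9]
force: [1.7, 0.1, 0.2]
grip_width: 0.07
```

apply_moves(
  targets=[
    [[0,0,0],[0,0,0]],
    [[0,0,0],[0,0,0]],
    [[0,0,0],[0,0,0]],
    [[0,0,0],[0,0,0]],
    [[0,0,0],[0,0,0]],
  ],
  hand=20,
)

```text
time_s: 15.95
tool_pos: [0.5856, 0.0633, 0.051]
tool_rot: [180.0, -0.0, 78.9]
force: [-0.5, -0.2, 1.8]
grip_width: 0.0395
```

apply_moves(
  targets=[
    [[0,0,8],[0,0,0]],
    [[0,0,20],[0,0,0]],
    [[0,0,40],[0,0,0]],
    [[0,0,70],[0,0,0]],
    [[0,0,110],[0,0,0]],
    [[0,0,130],[0,0,0]],
    [[0,0,130],[0,0,0]],
  ],
)

```text
time_s: 16.65
tool_pos: [0.588, 0.0633, 0.1858]
tool_rot: [179.6, -0.2, 78.9]
force: [0.8, 0.4, -0.8]
grip_width: 0.0391
```

apply_moves(
  targets=[
    [[12,-45,0],[0,0,0.1]],
    [[25,-93,0],[0,0,0.1]],
    [[38,-140,0],[0,0,0.1]],
    [[50,-187,0],[0,0,0.1]],
    [[55,-205,0],[0,0,0.1]],
    [[55,-205,-40],[0,0,0.1]],
    [[55,-205,-80],[0,0,0.1]],
    [[55,-205,-110],[0,0,0.1]],
  ],
)

```text
time_s: 17.45
tool_pos: [0.6386, -0.1416, 0.0674]
tool_rot: [-179.8, -0.0, 84.6]
force: [-0.1, 1.0, -0.2]
grip_width: 0.0392
```

apply_moves(
  targets=[
    [[0,0,-20],[0,0,0]],
    [[0,0,-40],[0,0,0]],
    [[0,0,-50],[0,0,0]],
    [[0,0,-54],[0,0,0]],
    [[0,0,-56],[0,0,0]],
    [[0,0,-56],[0,0,0]],
  ],
)

```text
time_s: 18.05
tool_pos: [0.6411, -0.1419, 0.0155]
tool_rot: [179.9, 0.0, 84.7]
force: [0.7, 0.9, -0.6]
grip_width: 0.0393
```

apply_moves(
  targets=[
    [[0,0,-1],[0,0,0]],
    [[0,0,-1],[0,0,0]],
    [[0,0,0],[0,0,0]],
    [[0,0,30],[0,0,0]],
    [[0,0,80],[0,0,0]],
    [[-20,0,125],[0,0,0]],
    [[-60,0,155],[0,0,0]],
    [[-100,-3,180],[0,0,0]],
  ],
  hand=52,
)

```text
time_s: 18.85
tool_pos: [0.5404, -0.1449, 0.1971]
tool_rot: [179.8, 0.0, 84.7]
force: [-0.4, 1.2, 0.9]
grip_width: 0.0519
```

apply_moves(
  targets=[
    [[-30,0,40],[0,0,0]],
    [[-60,0,80],[0,0,0]],
    [[-60,0,110],[0,0,0]],
    [[-60,0,110],[0,0,0]],
    [[-60,0,110],[0,0,0]],
  ],
)

```text
time_s: 19.35
tool_pos: [0.4808, -0.1448, 0.3054]
tool_rot: [179.9, -0.0, 84.7]
force: [0.3, -0.0, -1.0]
grip_width: 0.052
```

```bash
python3 - <<'E'
from h import *
o=env.get_obs(); print(o['tool_pos'],o['tool_rot'],o['qpos'].round(1))
p=cam('wrist'); np.savez('w7',K=p['camera_matrix'],cfw=p['cfw']); t=cam('top')
for pic in (p,t):
    print('cart',[(round(d['conf'],2),np.array(d['rect']).round().tolist()) for d in env.regions_of(pic,'cartridge0')])
print('pred',proj(p,[(.4272,-.1052,.045),(.4322,-.3377,.045)]).round(),proj(t,[(.4272,-.1052,.045),(.4322,-.3377,.045)]).round())
im=np.hstack([cv2.resize(p['image'],(400,300)),cv2.resize(t['image'][120:360,310:530],(400,436))[:300]]) 
save(np.vstack([im,]),'w7s'); 
canvas=np.zeros((600,800,3),np.uint8); canvas[:300,:400]=cv2.resize(p['image'],(400,300)); tt=cv2.resize(t['image'][120:360,130:530],(800,480)); 
save(np.vstack([cv2.resize(p['image'][:330],(800,412),interpolation=cv2.INTER_AREA)[:300],cv2.resize(t['image'][150:350,140:540],(800,400))[:300]]),'w7')
E
```

```text
[ 0.48078428 -0.14481611  0.30539224] [ 1.79866477e+02 -4.04963188e-02  8.46714741e+01] [-21.4  -3.   34.1  97.2   1.6  85.1   7.2]
cart [(0.87, [255.0, 152.0, 291.0, 193.0]), (0.82, [179.0, 164.0, 222.0, 198.0]), (0.61, [366.0, 105.0, 410.0, 145.0]), (0.56, [283.0, 344.0, 314.0, 356.0])]
cart [(0.78, [342.0, 323.0, 361.0, 339.0]), (0.52, [339.0, 280.0, 360.0, 298.0])]
pred [[271. 173.]
 [296. 345.]] [[352. 288.]
 [460. 287.]]
```

View pics/w7.png

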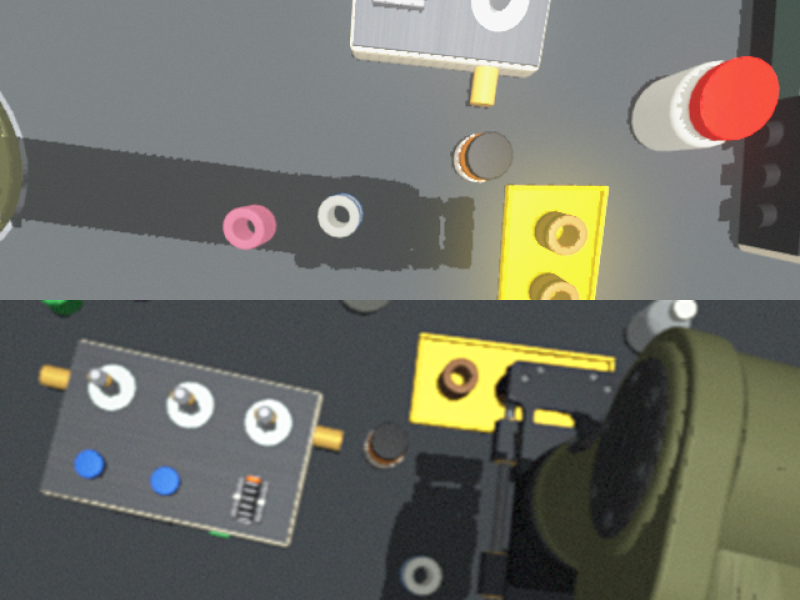

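apply_moves(
  targets=[
    [[-25,20,-35],[0,0,0]],
    [[-53,40,-70],[0,0,0]],
    [[-53,40,-120],[0,0,0]],
    [[-53,40,-170],[0,0,0]],
    [[-53,40,-215],[0,0,0]],
    [[-53,40,-225],[0,0,0]],
    [[-53,40,-225],[0,0,0]],
  ],
  hand=65,
)

```text
time_s: 20.25
tool_pos: [0.4259, -0.1048, 0.0782]
tool_rot: [-179.7, 0.1, 84.7]
force: [0.2, 0.8, 0.3]
grip_width: 0.065
```

```bash
python3 - <<'E'
from h import *
o=env.get_obs(); print(o['tool_pos'],o['tool_rot'],o['qpos'].round(1))
p=cam('wrist')
print('cart',[(round(d['conf'],2),np.array(d['rect']).round().tolist()) for d in env.regions_of(p,'cartridge0')])
ang=np.linspace(0,2*np.pi,60)
for z in (0,.045):
    q=proj(p,np.c_[.427+.02*np.cos(ang),-.105+.02*np.sin(ang),0*ang+z]); print('pred',q.min(0).round(),q.max(0).round())
E
```

```text
[ 0.42592458 -0.10483564  0.07822012] [-1.79732082e+02  7.76519978e-02  8.46555383e+01] [-22.7  -0.8  33.1 122.4   0.6  58.5   4.8]
cart [(0.73, [140.0, 236.0, 222.0, 310.0]), (0.6, [287.0, 221.0, 354.0, 300.0])]
pred [293. 219.] [349. 272.]
pred [287. 236.] [355. 299.]
```

Network rect for the white cartridge matches prediction (287–354 × 221–300). Descend and grasp.

apply_moves(
  targets=[
    [[1,0,-35],[0,0,0]],
    [[1,0,-57],[0,0,0]],
    [[1,0,-67],[0,0,0]],
    [[1,0,-67],[0,0,0]],
    [[1,0,-67],[0,0,0]],
  ],
)

```text
time_s: 20.85
tool_pos: [0.43, -0.1049, 0.0142]
tool_rot: [179.8, -0.0, 84.7]
force: [0.4, -0.6, 0.1]
grip_width: 0.0652
```

apply_moves(
  targets=[
    [[0,0,0],[0,0,0]],
    [[0,0,0],[0,0,0]],
    [[0,0,0],[0,0,0]],
    [[0,0,0],[0,0,0]],
    [[0,0,0],[0,0,0]],
  ],
  hand=20,
)

```text
time_s: 21.35
tool_pos: [0.4284, -0.1047, 0.0129]
tool_rot: [-180.0, -0.0, 84.7]
force: [-2.0, 0.1, 4.9]
grip_width: 0.0392
```

apply_moves(
  targets=[
    [[0,0,40],[0,0,0]],
    [[0,0,90],[0,0,0]],
    [[0,0,140],[0,0,0]],
    [[20,25,170],[0,0,-0.1]],
    [[50,60,180],[0,0,-0.1]],
    [[80,95,180],[0,0,-0.1]],
    [[110,130,180],[0,0,-0.1]],
    [[140,160,180],[0,0,-0.1]],
  ],
)

```text
time_s: 22.15
tool_pos: [0.5694, 0.0577, 0.1923]
tool_rot: [-180.0, -0.0, 79.0]
force: [-0.4, -0.5, 0.0]
grip_width: 0.0392
```

```bash
python3 - <<'E'
from fit import *
o=env.get_obs(); print(o['tool_pos'],o['tool_rot'])
p=cam('wrist'); np.savez('w8',K=p['camera_matrix'],cfw=p['cfw'])
print('cart',[(round(d['conf'],2),np.array(d['rect']).round().tolist()) for d in env.regions_of(p,'cartridge0')])
T=o['tool_pos']; ang=np.linspace(0,2*np.pi,60)
for z in (-.013,.032):
    q=proj(p,np.c_[T[0]+.02*np.cos(ang),T[1]+.02*np.sin(ang),0*ang+T[2]+z]); print('pred cart',q.min(0).round(),q.max(0).round())
save(p['image'][:400],'w8')
z=np.load('w6.npz'); w6=dict(camera_matrix=z['K'],cfw=z['cfw'])
S=lambda y:M(40,y,40)
obs=[(w6,[tips[1],S(0),caps[1]],[(323,113),(322,118),(191,111)])]
print([proj(p,(*q,h)).round().tolist() for q in [(.602,.1465),(.5858,.0625)] for h in (.11,.04)])
for d in (-.003,0,.003,):
    print(d,(proj(w6,[(.602,.1451+d,.11),(.602,.1451+d,.04)])).round(1).tolist())
E
```

```text
[0.56935591 0.05771034 0.19231219] [-1.79987182e+02 -3.04337661e-02  7.90305862e+01]
cart []
pred cart [282. 246.] [356. 315.]
pred cart [270. 279.] [367. 366.]
[[[342.0, 108.0]], [[337.0, 115.0]], [[340.0, 234.0]], [[336.0, 214.0]]]
-0.003 [[323.7, 121.4], [322.9, 125.8]]
0 [[322.5, 115.1], [322.1, 121.3]]
0.003 [[321.4, 108.8], [321.3, 116.8]]
```

View pics/w8.png

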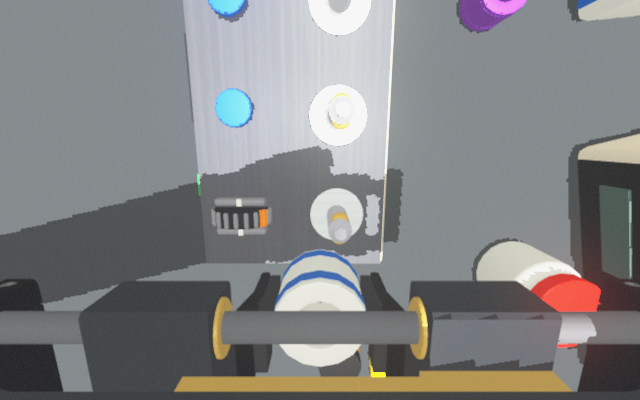

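apply_moves(
  targets=[
    [[17,6,-20],[0,0,0]],
    [[17,6,-50],[0,0,0]],
    [[17,6,-63],[0,0,0]],
    [[17,6,-63],[0,0,0]],
    [[17,6,-63],[0,0,0]],
    [[17,6,-63],[0,0,0]],
  ],
)

```text
time_s: 22.85
tool_pos: [0.5864, 0.0611, 0.1313]
tool_rot: [179.9, -0.1, 78.9]
force: [0.4, -0.6, -0.0]
grip_width: 0.0389
```

apply_moves(
  targets=[
    [[0,2,-6],[0,0,0]],
    [[0,2,-12],[0,0,0]],
    [[0,2,-17],[0,0,0]],
    [[0,2,-19],[0,0,0]],
    [[0,2,-19],[0,0,0]],
  ],
)

```text
time_s: 23.35
tool_pos: [0.5851, 0.0632, 0.11]
tool_rot: [-179.9, 0.0, 78.9]
force: [0.2, 0.1, -1.6]
grip_width: 0.0388
```

apply_moves(
  targets=[
    [[0,0,-8],[0,0,0]],
    [[0,0,-16],[0,0,0]],
    [[0,0,-26],[0,0,0]],
    [[0,0,-38],[0,0,0]],
    [[0,0,-48],[0,0,0]],
    [[0,0,-55],[0,0,0]],
    [[0,0,-58],[0,0,0]],
    [[0,0,-58],[0,0,0]],
  ],
)

```text
time_s: 24.15
tool_pos: [0.585, 0.0631, 0.0529]
tool_rot: [-179.9, 0.0, 78.9]
force: [-3.6, -0.2, 7.0]
grip_width: 0.0389
```

apply_moves(
  targets=[
    [[0,0,-2],[0,0,0]],
    [[0,0,-3],[0,0,0]],
    [[0,0,-3],[0,0,0]],
  ],
)

```text
time_s: 24.45
tool_pos: [0.585, 0.0632, 0.0528]
tool_rot: [-179.9, -0.1, 78.9]
force: [-10.3, -1.6, 24.8]
grip_width: 0.039
```

apply_moves(
  targets=[
    [[0,0,2],[0,0,0]],
    [[0,0,2],[0,0,0]],
    [[0,0,3],[0,0,0]],
    [[0,0,40],[0,0,0]],
    [[0,0,85],[0,0,0]],
    [[0,0,135],[0,0,0]],
    [[-10,-40,160],[0,0,0]],
    [[-25,-85,180],[0,0,0]],
  ],
  hand=60,
)

```text
time_s: 25.25
tool_pos: [0.562, -0.0195, 0.2309]
tool_rot: [179.8, -0.0, 79.2]
force: [1.2, -0.4, -0.3]
grip_width: 0.0599
```

apply_moves(
  targets=[
    [[-18,-46,0],[0,0,0]],
    [[-36,-92,0],[0,0,0]],
    [[-54,-138,0],[0,0,0]],
    [[-72,-184,0],[0,0,0]],
    [[-90,-225,0],[0,0,0]],
    [[-108,-265,0],[0,0,0]],
    [[-126,-300,0],[0,0,0]],
    [[-126,-300,0],[0,0,0]],
  ],
  hand=65,
)

```text
time_s: 26.05
tool_pos: [0.4305, -0.3268, 0.229]
tool_rot: [-180.0, 0.2, 78.3]
force: [0.9, -0.3, 1.6]
grip_width: 0.0647
```

```bash
python3 - <<'E'
from h import *
o=env.get_obs(); print(o['tool_pos'],o['tool_rot'],o['qpos'].round(1))
p=cam('wrist'); t=cam('top'); s=cam('side')
for pic in (p,t,s): print('cart',[(round(d['conf'],2),np.array(d['rect']).round().tolist()) for d in env.regions_of(pic,'cartridge0')])
print('pred',proj(p,(.432,-.338,.045)).round(),proj(s,(.432,-.338,.022)).round())
im=p['image'].copy(); save(np.hstack([cv2.resize(im,(427,320)),cv2.resize(s['image'][150:390,180:460],(373,320))]),'w9')
E
```

```text
[ 0.43051119 -0.32678075  0.22900355] [-179.95404744    0.18849204   78.33680059] [-7.2  5.2 44.4 99.7 -3.5 76.6 26.2]
cart [(0.81, [140.0, 3.0, 200.0, 29.0]), (0.6, [335.0, 194.0, 375.0, 237.0])]
cart [(0.81, [444.0, 263.0, 471.0, 282.0]), (0.54, [342.0, 323.0, 362.0, 338.0]), (0.52, [263.0, 198.0, 283.0, 222.0])]
cart [(0.76, [373.0, 178.0, 388.0, 198.0]), (0.71, [215.0, 238.0, 348.0, 366.0]), (0.64, [402.0, 233.0, 423.0, 259.0]), (0.59, [282.0, 242.0, 297.0, 271.0])]
pred [[323. 225.]] [[389. 189.]]
```

View pics/w9.png

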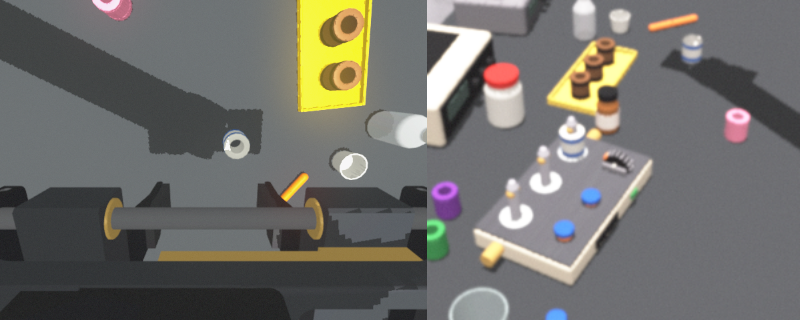

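```bash
python3 - <<'E'
from h import *
p=cam('wrist'); im=p['image']; t=cam('top')
d=[d for d in env.regions_of(p,'cartridge0') if d['rect'][1]>150][0]; print(d['rect'])
hsv=cv2.cvtColor(im,cv2.COLOR_RGB2HSV)
# top face fit: try positions minimising rect difference
from scipy.optimize import least_squares
ang=np.linspace(0,2*np.pi,90)
def rect(v):
    q=np.vstack([proj(p,np.c_[v[0]+.02*np.cos(ang),v[1]+.02*np.sin(ang),0*ang+z]) for z in (0,.045)]); return np.r_[q.min(0),q.max(0)]
r=least_squares(lambda v:rect(v)-np.array(d['rect']),[.44,-.33]); print(r.x.round(4),r.fun.round(1))
print('top face',atz(p,(354,220),.045).round(4)); print('from two views',tri([(p,(354,220)),(t,(459,271))]).round(4))
save(im[150:300,250:450],'c1s'); save(cv2.resize(im[160:280,280:440],(640,480),interpolation=cv2.INTER_CUBIC),'c1')
E
```

```text
[329.9, 200.8, 373.0, 246.6]
[ 0.4661 -0.3378] [ 1.2 -0.1 -1.   0.1]
top face [ 0.4692 -0.3301  0.045 ]
from two views [ 0.4668 -0.3206  0.0838]
```

View pics/c1.png

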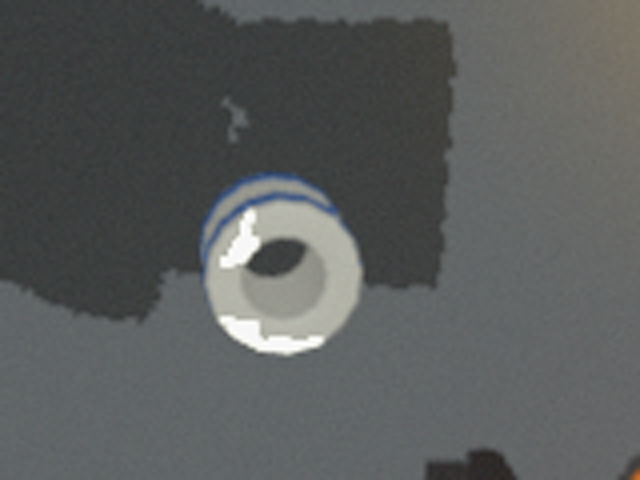

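apply_moves(
  targets=[
    [[18,-5,-45],[0,0,0]],
    [[35,-11,-90],[0,0,0]],
    [[35,-11,-130],[0,0,0]],
    [[35,-11,-149],[0,0,0]],
    [[35,-11,-149],[0,0,0]],
    [[35,-11,-149],[0,0,0]],
  ],
)

```text
time_s: 27.1
tool_pos: [0.4703, -0.3315, 0.0806]
tool_rot: [180.0, 0.0, 79.0]
force: [-0.1, -0.5, 0.1]
grip_width: 0.0653
```

```bash
python3 - <<'E'
from h import *
from scipy.optimize import least_squares
o=env.get_obs(); print(o['tool_pos'],o['tool_rot'])
p=cam('wrist')
D=env.regions_of(p,'cartridge0'); print([(round(d['conf'],2),np.array(d['rect']).round().tolist()) for d in D])
ang=np.linspace(0,2*np.pi,90)
def rect(v):
    q=np.vstack([proj(p,np.c_[v[0]+.02*np.cos(ang),v[1]+.02*np.sin(ang),0*ang+z]) for z in (0,.045)]); return np.r_[q.min(0),q.max(0)]
print('pred',rect((.466,-.338)).round())
for d in D:
    r=least_squares(lambda v:(rect(v)-np.array(d['rect']))[:3],[.466,-.338]); print(r.x.round(4),r.fun.round(1))
E
```

```text
[ 0.4703294  -0.33149565  0.08056196] [1.79986865e+02 2.53628419e-02 7.89695881e+01]
[(0.73, [280.0, 228.0, 347.0, 307.0])]
pred [281. 228. 347. 308.]
[ 0.4657 -0.3381] [ 0.7 -0.  -0.7]
```

Position (0.466, −0.338) confirmed; correct and descend.

apply_moves(
  targets=[
    [[-4,-7,-20],[0,0,0]],
    [[-4,-7,-48],[0,0,0]],
    [[-4,-7,-67],[0,0,0]],
    [[-4,-7,-67],[0,0,0]],
    [[-4,-7,-67],[0,0,0]],
    [[-4,-7,-67],[0,0,0]],
  ],
)

```text
time_s: 27.8
tool_pos: [0.4674, -0.3393, 0.0151]
tool_rot: [179.8, 0.1, 79.0]
force: [-0.0, -0.9, 0.5]
grip_width: 0.065
```

apply_moves(
  targets=[
    [[0,0,0],[0,0,0]],
    [[0,0,0],[0,0,0]],
    [[0,0,0],[0,0,0]],
    [[0,0,0],[0,0,0]],
    [[0,0,0],[0,0,0]],
  ],
  hand=20,
)

```text
time_s: 28.3
tool_pos: [0.4658, -0.3385, 0.0132]
tool_rot: [-180.0, -0.0, 78.9]
force: [-1.8, 0.6, 2.7]
grip_width: 0.0387
```

apply_moves(
  targets=[
    [[0,0,40],[0,0,0]],
    [[0,0,90],[0,0,0]],
    [[0,10,140],[0,0,0]],
    [[10,50,170],[0,0,0]],
    [[20,98,180],[0,0,0]],
    [[30,147,180],[0,0,0]],
    [[40,196,180],[0,0,0]],
    [[50,245,180],[0,0,0]],
  ],
)

```text
time_s: 29.1
tool_pos: [0.5156, -0.093, 0.1933]
tool_rot: [180.0, -0.0, 78.9]
force: [0.8, 0.3, -1.6]
grip_width: 0.0382
```

apply_moves(
  targets=[
    [[16,45,0],[0,0,0]],
    [[32,91,0],[0,0,0]],
    [[48,137,0],[0,0,0]],
    [[64,183,0],[0,0,0]],
    [[80,225,0],[0,0,0]],
    [[86,240,-30],[0,0,0]],
    [[86,240,-62],[0,0,0]],
    [[86,240,-62],[0,0,0]],
  ],
)

```text
time_s: 29.9
tool_pos: [0.5979, 0.1449, 0.1257]
tool_rot: [-179.5, 0.3, 79.0]
force: [-1.2, -0.2, -1.2]
grip_width: 0.0387
```

apply_moves(
  targets=[
    [[0,0,0],[0,0,0]],
    [[0,0,0],[0,0,0]],
  ],
)

```text
time_s: 30.1
tool_pos: [0.6028, 0.1442, 0.1331]
tool_rot: [179.8, -0.1, 78.9]
force: [0.7, -0.5, -0.5]
grip_width: 0.0387
```

```bash
python3 - <<'E'
from h import *
o=env.get_obs(); print(o['tool_pos'],o['tool_rot'],o['force'])
p=cam('wrist'); save(p['image'][:400],'w10')
print(proj(p,[(.602,.1465,.11),(.602,.1465,.04),(.6183,.23,.11)]).round())
E
```

```text
[0.60281661 0.14424014 0.13307314] [ 1.79848594e+02 -7.18049800e-02  7.88552986e+01] [ 0.74000492 -0.53518529 -0.53983623]
[[317. 271.]
 [317. 238.]
 [316. 111.]]
```

View pics/w10.png

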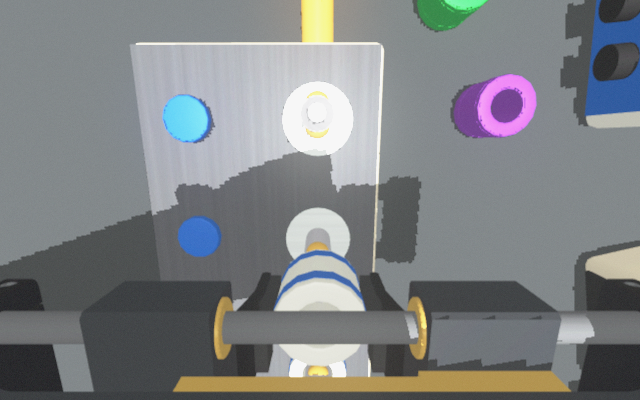

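apply_moves(
  targets=[
    [[-1,2,0],[0,0,0]],
    [[-1,2,-8],[0,0,0]],
    [[-1,2,-14],[0,0,0]],
    [[-1,2,-20],[0,0,0]],
    [[-1,2,-21],[0,0,0]],
    [[-1,2,-21],[0,0,0]],
  ],
)

```text
time_s: 30.75
tool_pos: [0.6003, 0.1468, 0.1096]
tool_rot: [-180.0, 0.0, 78.9]
force: [-0.1, 0.6, -1.2]
grip_width: 0.0388
```

apply_moves(
  targets=[
    [[0,0,-8],[0,0,0]],
    [[0,0,-16],[0,0,0]],
    [[0,0,-26],[0,0,0]],
    [[0,0,-38],[0,0,0]],
    [[0,0,-48],[0,0,0]],
    [[0,0,-54],[0,0,0]],
    [[0,0,-57],[0,0,0]],
    [[0,0,-57],[0,0,0]],
  ],
)

```text
time_s: 31.55
tool_pos: [0.6003, 0.1466, 0.0532]
tool_rot: [-179.9, 0.0, 78.9]
force: [0.1, -2.2, 5.6]
grip_width: 0.0388
```

apply_moves(
  targets=[
    [[0,0,-2],[0,0,0]],
    [[0,0,-3],[0,0,0]],
    [[0,0,-3],[0,0,0]],
  ],
)

```text
time_s: 31.85
tool_pos: [0.6003, 0.1466, 0.0531]
tool_rot: [-179.9, -0.0, 78.9]
force: [-7.4, -3.2, 21.1]
grip_width: 0.0387
```

apply_moves(
  targets=[
    [[0,0,2],[0,0,0]],
    [[0,0,3],[0,0,0]],
    [[0,0,3],[0,0,0]],
    [[0,0,40],[0,0,0]],
    [[0,0,85],[0,0,0]],
    [[0,0,110],[0,0,0]],
    [[0,0,110],[0,0,0]],
    [[0,0,110],[0,0,0]],
  ],
  hand=60,
)

```text
time_s: 32.65
tool_pos: [0.6003, 0.1473, 0.1596]
tool_rot: [-180.0, -0.0, 79.0]
force: [-0.3, -0.3, -0.8]
grip_width: 0.0597
```

apply_moves(
  targets=[
    [[-45,11,0],[0,0,0]],
    [[-81,20,0],[0,0,0]],
    [[-81,20,-40],[0,0,0]],
    [[-81,20,-80],[0,0,0]],
    [[-81,20,-80],[0,0,0]],
    [[-81,20,-80],[0,0,0]],
    [[-81,20,-80],[0,0,0]],
  ],
  hand=0,
)

```text
time_s: 33.35
tool_pos: [0.5208, 0.1671, 0.0813]
tool_rot: [179.9, -0.0, 78.9]
force: [0.2, 0.6, -0.0]
grip_width: 0.0117
```

apply_moves(
  targets=[
    [[0,0,-10],[0,0,0]],
    [[0,0,-16],[0,0,0]],
    [[0,0,-22],[0,0,0]],
    [[0,0,-26],[0,0,0]],
    [[0,0,-29],[0,0,0]],
    [[0,0,-31],[0,0,0]],
    [[0,0,-31],[0,0,0]],
  ],
)

```text
time_s: 34.05
tool_pos: [0.5194, 0.1669, 0.0495]
tool_rot: [-180.0, 0.0, 78.9]
force: [-2.5, -0.2, 4.5]
grip_width: 0.0002
```

apply_moves(
  targets=[
    [[0,0,-2],[0,0,0]],
    [[0,0,-4],[0,0,0]],
    [[0,0,-4],[0,0,0]],
  ],
)

```text
time_s: 34.35
tool_pos: [0.5195, 0.1669, 0.0491]
tool_rot: [-179.9, -0.1, 78.9]
force: [-12.0, -3.8, 31.4]
grip_width: 0.0007
```

apply_moves(
  targets=[
    [[0,0,30],[0,0,0]],
    [[5,30,40],[0,0,0]],
    [[15,78,40],[0,0,0]],
    [[15,78,35],[0,0,0]],
    [[15,78,25],[0,0,0]],
    [[15,78,15],[0,0,0]],
    [[15,78,9],[0,0,0]],
    [[15,78,5],[0,0,0]],
  ],
)

```text
time_s: 35.15
tool_pos: [0.5342, 0.2434, 0.0499]
tool_rot: [-179.9, 0.1, 78.8]
force: [-3.9, -0.3, 8.6]
grip_width: 0.0006
```

apply_moves(
  targets=[
    [[0,0,-2],[0,0,0]],
    [[0,0,-4],[0,0,0]],
    [[0,0,-5],[0,0,0]],
    [[0,0,-5],[0,0,0]],
  ],
)

```text
time_s: 35.55
tool_pos: [0.5343, 0.2435, 0.0492]
tool_rot: [-179.9, -0.0, 78.8]
force: [-11.5, -4.4, 30.5]
grip_width: 0.0002
```

apply_moves(
  targets=[
    [[0,0,40],[0,0,0]],
    [[0,0,85],[0,0,0]],
    [[-3,-40,95],[0,0,0]],
    [[-6,-89,95],[0,0,0]],
    [[-9,-138,95],[0,0,0]],
    [[-12,-187,95],[0,0,0]],
    [[-14,-213,95],[0,0,0]],
    [[-14,-213,95],[0,0,0]],
  ],
)

```text
time_s: 36.35
tool_pos: [0.5196, 0.0252, 0.1396]
tool_rot: [-180.0, 0.1, 78.4]
force: [0.3, -0.5, 0.2]
grip_width: 0.0003
```

apply_moves(
  targets=[
    [[0,0,0],[0,0,0]],
    [[0,0,0],[0,0,0]],
  ],
)

```text
time_s: 36.55
tool_pos: [0.5203, 0.0329, 0.1396]
tool_rot: [-180.0, -0.0, 79.0]
force: [0.9, 0.6, -0.7]
grip_width: 0.0005
```

```bash
python3 - <<'E'
from h import *
o=env.get_obs(); print(o['tool_pos'],o['tool_rot'],o['qpos'].round(1))
p=cam('wrist'); s=cam('side')
q=proj(p,[(.5023,.079,.044),(.5023,.079,.0705)]); print(q.round())
u,v=q[1].astype(int); 
a=cv2.resize(p['image'][max(0,v-50):v+50,max(0,u-67):u+67],(400,300),interpolation=cv2.INTER_CUBIC)
b=cv2.resize(s['image'][235:345,225:372],(400,300),interpolation=cv2.INTER_CUBIC)
c=cv2.resize(p['image'][:300],(640,300)); save(np.vstack([np.hstack([a,b]),np.pad(c,((0,0),(0,160),(0,0)))]),'w11'); print(u,v)
hsv=cv2.cvtColor(p['image'],cv2.COLOR_RGB2HSV); m=cv2.inRange(hsv,(5,150,100),(18,255,255)); n,l,st,ce=cv2.connectedComponentsWithStats(m)
print([(st[i][4],ce[i].round(1).tolist()) for i in range(1,n) if st[i][4]>15])
for k in range(5):
    th=np.radians(20*(4-k)); r=.025; a=np.radians(-11.05); print(k,proj(p,(.5023+r*np.sin(th)*np.cos(a),.079+r*np.sin(th)*np.sin(a),.044+r*np.cos(th))).round(1))
E
```

```text
[0.52028292 0.03294956 0.13960429] [-1.79960466e+02 -1.42884511e-02  7.90013521e+01] [-34.8   6.3  30.2 108.4  -3.5  66.3 -14.3]
[[283. 184.]
 [279. 189.]]
278 189
[(np.int32(155), [311.1, 186.7])]
0 [[316.7 185.2]]
1 [[312.3 186.7]]
2 [[303.9 188. ]]
3 [[292.3 188.8]]
4 [[279.2 189.1]]
```

View pics/w11.png

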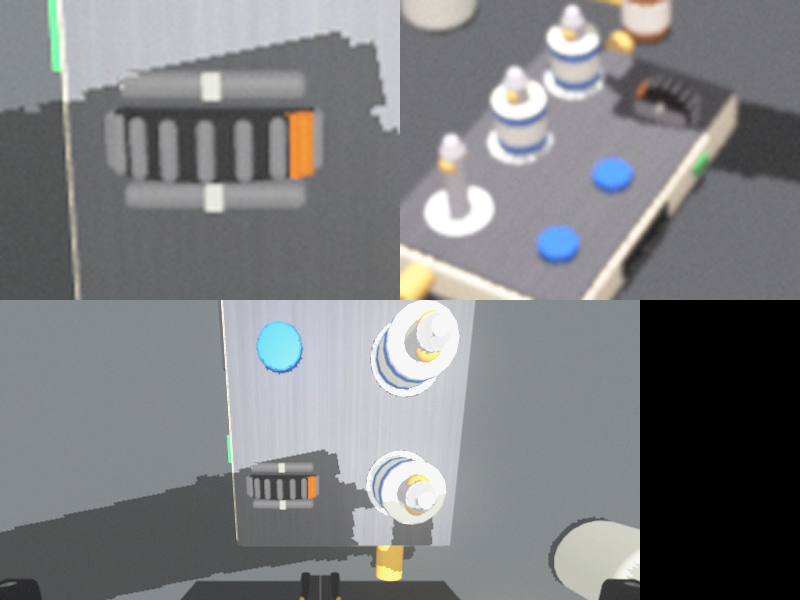

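apply_moves(
  targets=[
    [[-8,44,0],[0,0,0]],
    [[-8,44,-30],[0,0,0]],
    [[-8,44,-60],[0,0,0]],
    [[-8,44,-66],[0,0,0]],
    [[-8,44,-66],[0,0,0]],
    [[-8,44,-66],[0,0,0]],
  ],
)

```text
time_s: 37.25
tool_pos: [0.5135, 0.0762, 0.0752]
tool_rot: [179.9, -0.0, 78.9]
force: [0.7, -0.3, -0.3]
grip_width: 0.0002
```

apply_moves(
  targets=[
    [[0,0,-2],[0,0,0]],
    [[0,0,-3],[0,0,0]],
    [[0,0,-3],[0,0,0]],
    [[0,0,-3],[0,0,0]],
  ],
)

```text
time_s: 37.65
tool_pos: [0.5128, 0.076, 0.0714]
tool_rot: [180.0, -0.0, 78.9]
force: [-0.3, 0.1, -0.1]
grip_width: 0.0006
```

apply_moves(
  targets=[
    [[0,0,-1],[0,0,0]],
    [[0,0,-2],[0,0,0]],
    [[0,0,-2],[0,0,0]],
  ],
)

```text
time_s: 37.95
tool_pos: [0.5128, 0.076, 0.0693]
tool_rot: [180.0, -0.0, 78.9]
force: [-0.8, -0.1, 2.4]
grip_width: 0.0004
```

apply_moves(
  targets=[
    [[-2,0,-1],[0,0,0]],
    [[-5,1,-1],[0,0,0]],
    [[-8,2,-1],[0,0,0]],
    [[-11,2,-1],[0,0,0]],
    [[-11,2,-1],[0,0,0]],
  ],
)

```text
time_s: 38.45
tool_pos: [0.5031, 0.0781, 0.0702]
tool_rot: [179.8, -0.1, 78.9]
force: [-2.0, -0.5, 14.0]
grip_width: 0.0006
```

```bash
cat > mk.py <<'E'
from h import *
for n in ('top','side'):
    p=cam(n); hsv=cv2.cvtColor(p['image'],cv2.COLOR_RGB2HSV); m=cv2.inRange(hsv,(3,120,80),(18,255,255)); n_,l,st,ce=cv2.connectedComponentsWithStats(m)
    q=proj(p,(.5033,.079,.07))[0]
    print(n,q.round(1),[(st[i][4],ce[i].round(1).tolist()) for i in range(1,n_) if st[i][4]>3 and np.hypot(*(ce[i]-q))<25])
    for k in range(1,5):
        th=np.radians(20*(4-k)); r=.026; a=np.radians(-11.05); print(k,proj(p,(.5033+r*np.sin(th)*np.cos(a),.079+r*np.sin(th)*np.sin(a),.044+r*np.cos(th))).round(1).tolist(),end=' ')
    print()
E
python3 mk.py
```

```text
top [264.  248.5] []
1 [[266.9, 238.4]] 2 [[266.0, 240.8]] 3 [[265.0, 244.4]] 4 [[264.0, 248.5]] 
side [321.5 264.6] [(np.int32(14), [310.9, 248.6]), (np.int32(15), [315.7, 266.1])]
1 [[312.2, 266.0]] 2 [[314.6, 264.4]] 3 [[317.8, 263.9]] 4 [[321.5, 264.6]]
```

apply_moves(
  targets=[
    [[-3,1,0],[0,0,0]],
    [[-6,1,0],[0,0,0]],
    [[-9,2,0],[0,0,0]],
    [[-9,2,0],[0,0,0]],
  ],
)

```text
time_s: 38.95
tool_pos: [0.4957, 0.08, 0.0701]
tool_rot: [179.6, -0.1, 78.9]
force: [2.8, -1.3, 7.9]
grip_width: 0.0003
```

```bash
python3 mk.py | grep -A1 side
```

```text
side [321.5 264.6] [(np.int32(19), [312.6, 248.4]), (np.int32(15), [316.4, 265.9])]
1 [[312.2, 266.0]] 2 [[314.6, 264.4]] 3 [[317.8, 263.9]] 4 [[321.5, 264.6]]
```

apply_moves(
  targets=[
    [[0,0,30],[0,0,0]],
    [[0,0,70],[0,0,0]],
    [[27,-47,71],[0,0,0]],
    [[27,-47,71],[0,0,0]],
    [[27,-47,71],[0,0,0]],
    [[27,-47,71],[0,0,0]],
  ],
)

```text
time_s: 39.65
tool_pos: [0.5184, 0.0336, 0.1381]
tool_rot: [-179.9, 0.0, 79.0]
force: [-0.2, 0.4, -1.5]
grip_width: 0.0005
```

```bash
cat > mw.py <<'E'
from h import *
p=cam('wrist'); hsv=cv2.cvtColor(p['image'],cv2.COLOR_RGB2HSV); m=cv2.inRange(hsv,(3,120,80),(18,255,255)); n,l,st,ce=cv2.connectedComponentsWithStats(m)
q=proj(p,(.5033,.079,.07))[0]; print(env.get_obs()['tool_pos'],q.round(1),[(st[i][4],ce[i].round(1).tolist()) for i in range(1,n) if st[i][4]>10 and np.hypot(*(ce[i]-q))<70])
for k in range(0,7):
    th=np.radians(20*(4-k)); r=.0265; a=np.radians(-11.05); print(k,proj(p,(.5033+r*np.sin(th)*np.cos(a),.079+r*np.sin(th)*np.sin(a),.044+r*np.cos(th))).round(1).tolist(),end=' ')
u,v=q.astype(int); w=p['image'][max(0,v-50):v+50,u-67:u+67]
save(cv2.resize(w,(640,480),interpolation=cv2.INTER_CUBIC),'mw')
# white pointer columns
g=cv2.inRange(cv2.cvtColor(w,cv2.COLOR_RGB2HSV),(0,0,170),(180,40,255)); n,l,st,ce=cv2.connectedComponentsWithStats(g); print([(st[i][4],(ce[i]+[u-67,max(0,v-50)]).round(1).tolist()) for i in range(1,n) if 8<st[i][4]<200])
E
python3 mw.py
```

```text
[0.51838345 0.03404707 0.13808835] [283.5 189.8] [(np.int32(266), [306.4, 188.7])]
0 [[323.1, 185.6]] 1 [[318.6, 187.3]] 2 [[309.7, 188.7]] 3 [[297.4, 189.6]] 4 [[283.4, 189.9]] 5 [[269.9, 189.6]] 6 [[258.9, 188.6]] [(np.int32(63), [284.0, 168.0]), (np.int32(10), [235.1, 181.4]), (np.int32(11), [236.1, 196.9]), (np.int32(61), [285.0, 205.1])]
```

apply_moves(
  targets=[
    [[-9,44,0],[0,0,0]],
    [[-9,44,-40],[0,0,0]],
    [[-9,44,-62],[0,0,0]],
    [[-9,44,-62],[0,0,0]],
    [[-9,44,-68],[0,0,0]],
    [[-9,44,-72],[0,0,0]],
    [[-9,44,-72],[0,0,0]],
  ],
)

```text
time_s: 40.4
tool_pos: [0.5123, 0.0775, 0.0691]
tool_rot: [179.8, -0.1, 78.9]
force: [-0.3, -0.3, 4.2]
grip_width: 0.0004
```

apply_moves(
  targets=[
    [[-3,1,0],[0,0,0]],
    [[-6,1,0],[0,0,0]],
    [[-9,2,0],[0,0,0]],
    [[-12,2,0],[0,0,0]],
    [[-14,3,0],[0,0,0]],
    [[-14,3,0],[0,0,0]],
  ],
)

```text
time_s: 41.0
tool_pos: [0.501, 0.0799, 0.0704]
tool_rot: [179.5, -0.2, 78.9]
force: [4.1, -0.9, 8.8]
grip_width: 0.0004
```

apply_moves(
  targets=[
    [[0,0,30],[0,0,0]],
    [[0,0,72],[0,0,0]],
    [[23,-47,72],[0,0,0]],
    [[23,-47,72],[0,0,0]],
    [[23,-47,72],[0,0,0]],
    [[23,-47,72],[0,0,0]],
  ],
)

```text
time_s: 41.6
tool_pos: [0.5187, 0.0337, 0.1386]
tool_rot: [-179.9, -0.0, 79.0]
force: [-0.4, 0.5, 0.5]
grip_width: 0.0002
```

```bash
python3 mw.py
```

```text
[0.51869412 0.03409031 0.13851919] [283. 190.] [(np.int32(301), [294.7, 189.3])]
0 [[322.5, 185.8]] 1 [[318.0, 187.4]] 2 [[309.2, 188.8]] 3 [[296.9, 189.8]] 4 [[282.9, 190.1]] 5 [[269.4, 189.7]] 6 [[258.5, 188.7]] [(np.int32(67), [283.6, 168.0]), (np.int32(11), [235.1, 187.9]), (np.int32(9), [236.0, 203.0]), (np.int32(69), [284.6, 205.4])]
```

One click gained (now click 3); repeat the same stroke once.

apply_moves(
  targets=[
    [[-9,44,0],[0,0,0]],
    [[-9,44,-40],[0,0,0]],
    [[-9,44,-62],[0,0,0]],
    [[-9,44,-62],[0,0,0]],
    [[-9,44,-68],[0,0,0]],
    [[-9,44,-72],[0,0,0]],
    [[-9,44,-72],[0,0,0]],
  ],
)

```text
time_s: 42.35
tool_pos: [0.5123, 0.0774, 0.0692]
tool_rot: [179.8, -0.1, 78.9]
force: [-0.1, 0.3, 4.5]
grip_width: 0.0006
```

apply_moves(
  targets=[
    [[-3,1,0],[0,0,0]],
    [[-6,1,0],[0,0,0]],
    [[-9,2,0],[0,0,0]],
    [[-12,2,0],[0,0,0]],
    [[-14,3,0],[0,0,0]],
    [[-14,3,0],[0,0,0]],
  ],
)

```text
time_s: 42.95
tool_pos: [0.5009, 0.0799, 0.0704]
tool_rot: [179.5, -0.2, 78.9]
force: [4.4, -2.1, 8.2]
grip_width: 0.0
```

apply_moves(
  targets=[
    [[0,0,30],[0,0,0]],
    [[0,0,72],[0,0,0]],
    [[23,-47,72],[0,0,0]],
    [[23,-47,72],[0,0,0]],
    [[23,-47,72],[0,0,0]],
    [[23,-47,72],[0,0,0]],
  ],
)

```text
time_s: 43.55
tool_pos: [0.5189, 0.0337, 0.1387]
tool_rot: [-179.9, -0.0, 79.0]
force: [-0.1, 0.1, 0.0]
grip_width: 0.0003
```

```bash
python3 mw.py; python3 - <<'E'
from h import *
p=cam('wrist');t=cam('top');s=cam('side')
a=cv2.resize(cv2.cvtColor(cv2.imread('pics/mw.png'),cv2.COLOR_BGR2RGB),(400,300)); b=cv2.resize(s['image'][160:370,170:450],(400,300),interpolation=cv2.INTER_CUBIC)
c=cv2.resize(t['image'][150:300,140:500],(800,300))
save(np.vstack([np.hstack([a,b]),c]),'fin')
E
```

```text
[0.51878883 0.03405338 0.13859934] [282.8 190. ] [(np.int32(303), [281.7, 189.5])]
0 [[322.3, 185.8]] 1 [[317.8, 187.4]] 2 [[309.0, 188.8]] 3 [[296.7, 189.8]] 4 [[282.7, 190.1]] 5 [[269.2, 189.7]] 6 [[258.3, 188.8]] [(np.int32(73), [283.5, 168.4]), (np.int32(9), [236.0, 205.0]), (np.int32(60), [284.4, 205.6]), (np.int32(9), [237.0, 221.0])]
```

View pics/fin.png

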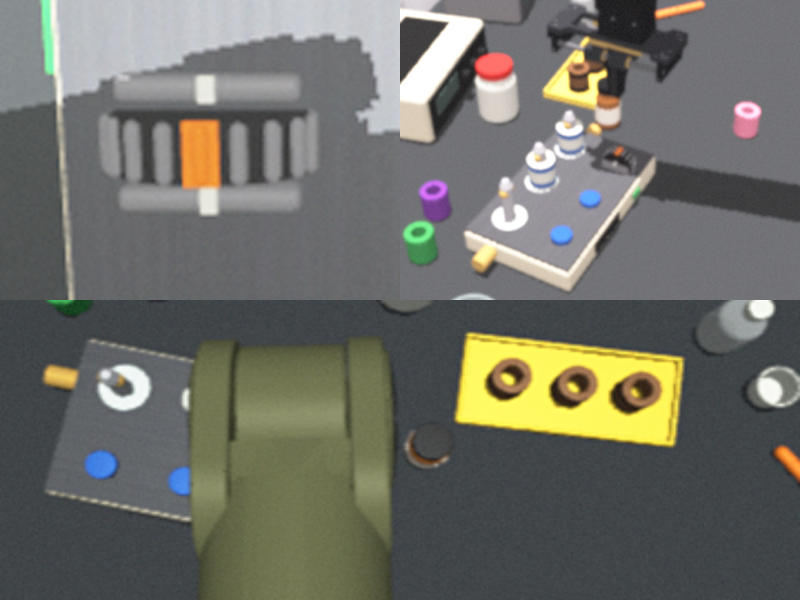

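The mark is between the pointers. Three spent cartridges stand in the tray, two fresh ones are home and both caps are flush. The gripper is clear of everything.

```bash
python3 -c "
from cell import env
print(env.sign_off())"
```

```text
the job is handed in; nothing more can be done
None
```

The cartridge change is done and handed in at about 44 s of robot time. My last checks all agreed.

- **Spent cartridges:** I pulled all three brown ones off their posts. The final top view shows them upright in a row in the yellow tray.
- **Fresh cartridges:** Only two white ones were on the bench, and they now sit on the right and middle posts, so the left post is empty. Each stopped hard at deck level, at 21–25 N, and the pictures show the balls standing out above them. One had been knocked about 3.5 cm aside before I reached it, so I located it again first.
- **Caps:** Both blue caps stopped hard at the seated height (top 9 mm over the deck) at about 31 N, and no orange neck shows.
- **Thumbwheel:** I rolled it last, three clicks from click 1 to click 4. The orange mark is between the white pointers, within about 2 pixels in the wrist picture. The first drag partly slipped, so it took three strokes.
- **Other things:** I didn't touch the bystanders or the pink, green and purple look-alikes. I checked them only by eye in the pictures, and the last views don't show all of them.

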